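Find the high spot of a turning blank with a plunger indicator

TASK

First slide the indicator up to the wooden blank until its plunger is pressed in about 7 mm, and leave it there. Then crank the blank round under the plunger to find its highest spot (there is a lower swell too), and leave the blank at rest with the top of that highest spot right against the plunger. Never drive the plunger hard against its inner stop, and do not shift the things lying around.

Things in the scene. Friction and masses are not known exactly. Their poses are not given: they have to be found in the camera images.
- fixture: Plywood board fixed to the bench, 18 mm thick: a 230 mm square with a 100 mm wide tongue reaching 330 mm along its own +y from the spindle; carries a vertical spindle and, on the tongue, the steel rail of the indicator. Origin on the bench top straight below the spindle; z up; own +y points from the spindle along the rail to the indicator.
- turntable: Dark steel faceplate, 136 mm across, top 101 mm above the bench, on top of the wooden blank; it carries the crank knob and turns with the blank without end, either way. Origin on the spindle axis, z up, own +x points from the axis to the crank knob. Bearing drag of 0.25 N m (4 to 5 N at the knob, 2 to 4 N more while a swell climbs the plunger) keeps it where it is left.
- spindle (a point): Point on the spindle axis at the top of the faceplate's centre nut (22 mm diameter), 107 mm above the bench.
- crank_grip (a point): Grasp point of the upright round wooden crank knob (24 mm diameter, 44 mm tall, from 103 to 147 mm above the bench), 55 mm from the spindle axis; the point lies on the knob's axis 129 mm above the bench. The knob spins freely on its pin, so the hand need not turn while cranking.
- gauge: The indicator on its aluminium slide block (56 x 120 mm): it moves only along the fixture's y axis, 80 mm in all, and stays where left; sliding takes about 11 N. Its own -y leads to the blank. Origin: the block's underside, 30 mm above the bench. Dial 60 mm across, facing up, 104 mm above the bench: the needle points to +y with the plunger out and turns clockwise 8.6 degrees per mm pressed in.
- gauge_grip (a point): Grasp point of the black grip post on the slide block: 16 mm wide across the rail (fixture x), 22 mm along it, from 58 to 142 mm above the bench; the point lies on its axis 120 mm above the bench, 50 mm to +y of the gauge's origin.
- plunger_tip (a point): Centre of the plunger's 10 mm steel ball tip, 75 mm above the bench on the fixture's y axis, 80 mm to -y of the gauge's origin when the plunger is out. Against the blank's plain edge it is 95 mm from the spindle axis, on top of the low swell 99, of the high swell 103 mm. It starts 25 to 55 mm clear of the blank; the high swell starts 35 degrees or more from it, the low one anywhere.
- plunger (a joint): How far the plunger is pressed in, m: 0 out, 0.020 at its inner stop. Its spring pushes with 0.5 N at 0 and 0.25 N more for each mm. It moves straight along the rail's direction. The dial's tick marks are 2 mm apart.
- glue: White glue bottle, 54 mm diameter, 150 mm tall, upright, origin under its centre: a bystander.
- hammer: Hammer lying on the bench: a bystander.
- offcut: Wooden offcut, 110 x 60 x 30 mm, lying flat, origin under its centre: a bystander.
- wax: Jar of wax, 64 mm diameter, 50 mm tall, origin under its centre: a bystander.
- blank_axis (a point): Centre of the wooden blank, on the spindle axis, 75 mm above the bench. The blank, 40 mm thick (55 to 95 mm above the bench), is round, 90 mm radius, but for two smooth swells about 50 degrees wide: a high one (peak 98 mm from the axis) and, 137 degrees anticlockwise from it seen from above, a low one (peak 94 mm). Its angle to the crank is unknown and differs each time.

How it is judged:
By the outcome, as a careful person would: the job done as asked, in the order asked, and still so for the second after the job is handed in, with the robot touching nothing.
It also fails if it takes over 61 s, if anything falls off the work surface, if the arm or the gripper's body presses on something with over 40 N, if the wrist force passes 120 N, or if a joint passes its speed limit or range.

ROBOT

A 6-joint arm with a two-finger parallel gripper is mounted at the origin on the work surface. World frame = base frame: x ahead of the robot, y to its left, z up, the work surface at z = 0. Lengths are in m, angles in rad, forces in N, time in s.
With the tool pointing down it reaches from about 0.375 to 0.9 m from the base axis. Payload 3.1 kg.
Tool frame: the origin (TCP) lies on the centre line of the jaws, within the pads' length; the fingertips stand 14 mm ahead of it and the grasp point (between the pads) lies 5 mm behind it (tcp_to_tips is the distance from the TCP to the fingertips, in m); z points along the fingers, y is the line along which they close (so a half turn about z gives the same grasp; the last joint's range is limited). The gripper opens to 85 mm and grips with 20 to 120 N. Pads are 22 mm wide; open, the fingers measure 114 mm over their backs; the gripper's body (76 mm by 85 mm) begins 54 mm behind the grasp point. The pads swing forward as they close: fully open they stand 13 mm farther back than shut.
Start: joints at [1.024, 0.527, 1.433, -0, 1.181, -0.178], TCP at [0.225, 0.583, 0.245] pointing down, gripper open.
Joint ranges: [-3.08, 3.08], [-0.75, 2.2], [0.22, 2.44], [-1.43, 4.57], [0, 2.65], [-2.85, 2.85]. Speed limits (rad/s): [2.79, 2.79, 3.14, 3.14, 3.14, 3.14].

INTERFACE

Orientations are given as a unit quaternion [w, x, y, z].
In Python, from rig import * gives the robot as it stands.
- The arm moves only by the shell command python3 -m crank 'ROWS' [FORCE]. ROWS is JSON, one flat list of numbers, 7 for each row, row after row: the shift along the world's x, y, z in cm, then the turn, a rotation vector about the world's x, y, z in rad, then the opening, from 0 (shut) to 1 (fully open). In form: [tx, ty, tz, rx, ry, rz, jaw, tx, ty, tz, rx, ry, rz, jaw, ...]. A call has exactly 8 rows; each row is the pose to reach, as a shift and turn from the pose commanded when the call began; what a row does not reach only later rows make up. A row lasts 1/12 s, in which the tool goes at most 41.7 mm and 7.16 degrees, less where a joint would pass 70% of its speed; a pose out of reach is approached as far as the arm can. A call with a gripper value outside its range is refused whole. The fingers move at their own pace and stop on an object; FORCE is the grip in N (left out, the last holds). Time passes only in rows, so rows that repeat a pose let the fingers close, or fill a call up. It gives the time, the measured TCP pose, the force, the opening and the grip force at its end, in the units of the state.
- observe(): the state, without advancing time (a new reading comes with each control period).
- snapshot(name): name is "scene" or "top" or "wrist"; returns a dict with "frame" (400x640x3 uint8, blue, green, red), "z_map" (400x640 float32, m along the optical axis (not along the pixel's ray), 0 where there is no reading), "vfov" (degrees; the focal length in pixels is half the picture's height over the tangent of half this angle, whatever the lens; pixels are square), "cx", "cy" (the principal point, pixels), "k1" (the pictures are not rectified: a ray, as slopes to the right and down, at radius r is drawn at 1 + k1 r^2 times it, then the intrinsics apply), "R" (3x3) and "t" (3): a world point X has camera coordinates R X + t. Camera axes: x right, y down, z forward; pixel columns grow to the right and rows downward; lengths in m; the calibration is good to about 2 mm. A picture is of the moment at which its call begins.
- finish_job(): hands the job in; it is judged then, once.
The state is a dict: "t": time; "q": joint angles; "joint_velocities": joint speeds; "joint_efforts": joint torques, N m; "eef_pos": TCP position; "tool_rot": TCP orientation; "contact_force": force on the tool from outside, world axes, zero at the start; "wrist_torque": the same for the moment, N m; "gripper_width": opening from 0.0 (shut) to 1.0 (fully open); "grasp_force": force on a finger pad.
Only numpy, scipy, OpenCV 4.12 (cv2) and the standard library are available. Lean on these libraries where they do the work, as an engineer would, in place of code of your own. Each camera call takes 0.05 s, during which the arm holds its last target. There are 200 camera calls.

## Working session

There is one attempt and no reset: what is moved stays moved. The work goes in short steps, Python scripts to look and compute and a shell command to move; the robot and the scene stay as the last step left them, time stands still between calls to the robot, and variables do not carry over. Pictures are saved under pics/ and viewed, at most 10 in all, crops included, and the job is handed in when it is done.

```bash
ls; mkdir -p pics; python3 - <<'E'
from rig import *
import cv2,numpy as np
s=observe();print({k:np.round(v,3) for k,v in s.items()})
for n in("top","scene"):
    d=snapshot(n);cv2.imwrite(f"pics/{n}0.png",d["frame"]);np.savez(f"{n}0.npz",**d)
    print(n,d["vfov"],d["cx"],d["cy"],d["k1"],np.round(d["R"],3),d["t"])
E
```

```text
pics
{'t': np.float64(0.0), 'q': array([ 1.025,  0.528,  1.434,  0.   ,  1.181, -0.178]), 'joint_velocities': array([ 0.001,  0.   , -0.001,  0.001, -0.001,  0.001]), 'joint_efforts': array([ 0.0000e+00, -4.4235e+01, -1.7802e+01, -0.0000e+00,  9.0000e-03,
        0.0000e+00]), 'eef_pos': array([0.224, 0.583, 0.244]), 'tool_rot': array([-0.   ,  0.183,  0.983, -0.001]), 'contact_force': array([0.635, 1.369, 0.104]), 'wrist_torque': array([0.004, 0.032, 0.038]), 'grasp_force': np.float64(0.0), 'gripper_width': np.float64(1.001)}
top 49.38820325219074 312.76851035714924 200.88169003200355 -0.021001916366499104 [[ 0.027 -1.     0.006]
 [-0.989 -0.028 -0.149]
 [ 0.149 -0.002 -0.989]] [-0.00830628  0.56484472  1.17757296]
scene 50.77894596803343 319.69077293040505 195.79080938688082 -0.09083904594064815 [[-0.427  0.904  0.017]
 [ 0.687  0.337 -0.643]
 [-0.587 -0.263 -0.765]] [ 0.2368512  -0.31933719  1.65098387]
```

View pics/top0.png

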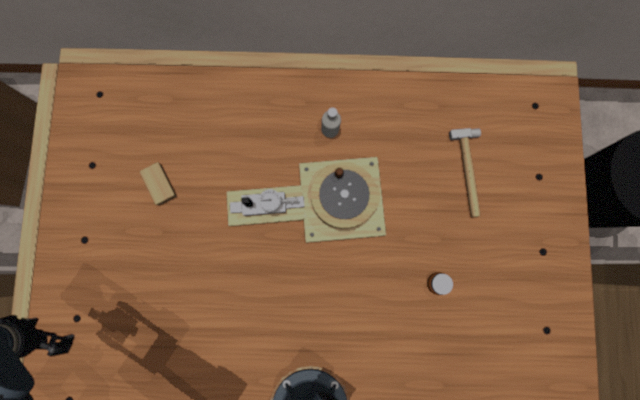

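View pics/scene0.png

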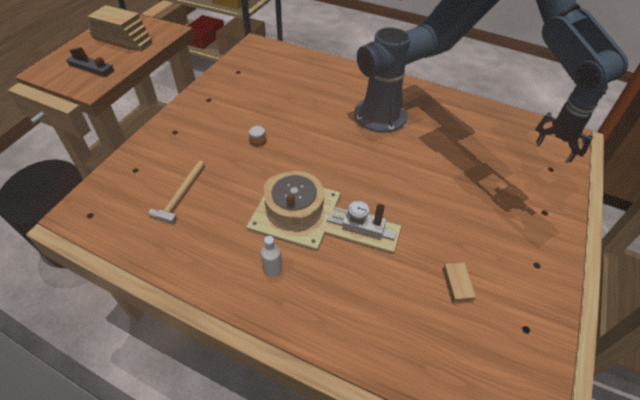

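The top view shows the spindle nut at about (345,194), knob (340,173), grip post (248,202), dial (270,202) and glue bottle (331,123). The scene view agrees, with the rail running along world +y from the blank and the bystanders clear of it.

```bash
cat > h.py <<'E'
from rig import *
import cv2,numpy as np
def ray(d,u,v,z):
    f=200/np.tan(np.radians(d["vfov"])/2); k=float(d["k1"])
    a=np.array([(u-d["cx"])/f,(v-d["cy"])/f]); b=a.copy()
    for _ in range(20): b=a/(1+k*(b@b))
    R=d["R"];t=d["t"];c=-R.T@t; w=R.T@np.array([b[0],b[1],1])
    return c+w*(z-c[2])/w[2]
def proj(d,X):
    f=200/np.tan(np.radians(d["vfov"])/2)
    c=d["R"]@np.array(X)+d["t"]; s=c[:2]/c[2]; s=s*(1+d["k1"]*(s@s)); return s*f+[d["cx"],d["cy"]]
E
python3 - <<'E'
from h import *
d=dict(np.load("top0.npz"))
for n,u,v,z in(("spindle",345,194,.107),("knob",339.5,172.5,.147),("post",247.5,202,.142),("dial",270,202.5,.104),("glue",332,113,.15),("railend",231,209,.03),
 ("c1",300,164,.018),("c2",379,158,.018),("c3",385,235,.018),("c4",306,241,.018),("t1",227,192,.018),("t2",229,224,.018)):
    print(n,ray(d,u,v,z).round(4))
im=cv2.resize(d["frame"][140:260,215:400],None,fx=4,fy=4,interpolation=cv2.INTER_CUBIC);cv2.imwrite("pics/top0c.png",im)
E
```

```text
spindle [ 0.576  -0.0779  0.107 ]
knob [ 0.6253 -0.0597  0.147 ]
post [0.5422 0.1751 0.142 ]
dial [0.548  0.1209 0.104 ]
glue [ 0.7843 -0.0369  0.15  ]
railend [0.5371 0.2374 0.03  ]
c1 [0.6755 0.0471 0.018 ]
c2 [ 0.7    -0.1819  0.018 ]
c3 [ 0.4766 -0.1999  0.018 ]
c4 [0.4535 0.0232 0.018 ]
t1 [0.5874 0.2539 0.018 ]
t2 [0.4955 0.243  0.018 ]
```

View pics/top0c.png

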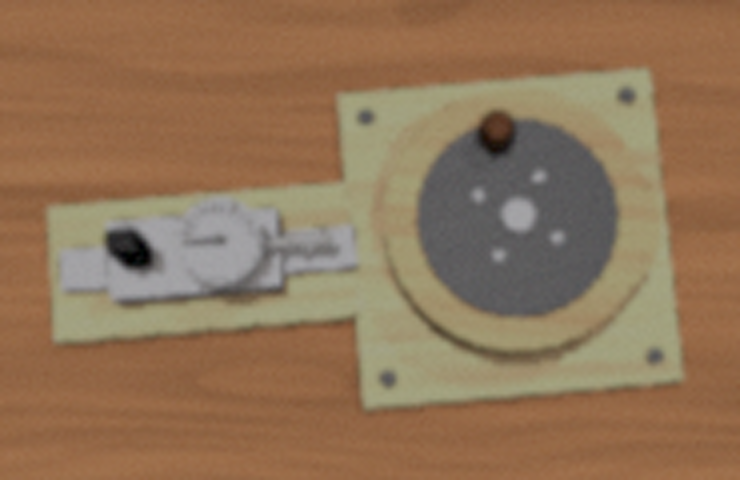

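The enlarged top view shows the needle pointing along the rail (plunger out), the post at (247,202) full-frame, and the blank's edge too blurry to trust for swells. I'll move above the post and look with the wrist camera.

```bash
python3 -m crank '[32,-40.8,0,0,0,-1.096,1, 32,-40.8,0,0,0,-1.096,1, 32,-40.8,0,0,0,-1.096,1, 32,-40.8,0,0,0,-1.096,1, 32,-40.8,0,0,0,-1.096,1, 32,-40.8,0,0,0,-1.096,1, 32,-40.8,0,0,0,-1.096,1, 32,-40.8,0,0,0,-1.096,1]' 60; python3 -c "
from rig import *;print(observe()['eef_pos'],observe()['tool_rot'])"
```

```text
t: 0.77
eef_pos: [0.431, 0.3191, 0.245]
tool_rot: [-0.0, 0.634, 0.773, -0.0]
contact_force: [-0.4, 0.6, 0.2]
gripper_width: 1.001
grasp_force: 0.0
[0.43098074 0.31907034 0.24504277] [-1.89084426e-04  6.34143622e-01  7.73215190e-01 -3.18112754e-04]
```

```bash
python3 -m crank '[11.4,-14.5,0,0,0,-0.096,1, 11.4,-14.5,0,0,0,-0.096,1, 11.4,-14.5,0,0,0,-0.096,1, 11.4,-14.5,0,0,0,-0.096,1, 11.4,-14.5,0,0,0,-0.096,1, 11.4,-14.5,0,0,0,-0.096,1, 11.4,-14.5,0,0,0,-0.096,1, 11.4,-14.5,0,0,0,-0.096,1]'; python3 - <<'E'
from h import *
d=snapshot("wrist");cv2.imwrite("pics/w1.png",d["frame"]);np.savez("w1.npz",**d)
R=d["R"];print(R.round(3),-R.T@d["t"],d["vfov"],d["k1"])
E
```

```text
t: 1.43
eef_pos: [0.5432, 0.1764, 0.2448]
tool_rot: [-0.001, 0.668, 0.744, -0.001]
contact_force: [0.4, -0.4, 1.6]
gripper_width: 1.003
grasp_force: 0.0
[[ 0.994  0.108 -0.003]
 [ 0.105 -0.957  0.269]
 [ 0.027 -0.268 -0.963]] [0.53546188 0.2455964  0.37339891] 71.3219448101648 0.002131734366748705
```

View pics/w1.png

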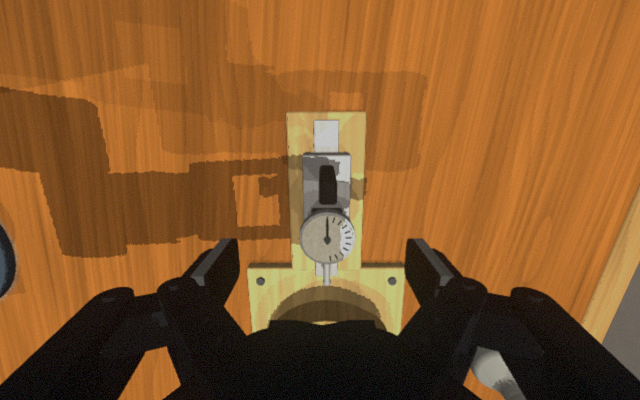

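The wrist view shows the post's black column (320-336, 165-205), the dial at (327,239) with its needle straight up (+y, plunger out), and the rail centred at x≈326.

```bash
python3 - <<'E'
from h import *
d=dict(np.load("w1.npz"))
g=d["frame"].max(2)
m=(g<40).astype(np.uint8)
n,l,st,c=cv2.connectedComponentsWithStats(m[150:215,300:350]);print(st[1:],c[1:])
sp=np.array([.576,-.078]);a=.106;ex=np.array([np.cos(a),np.sin(a)]);ey=np.array([-np.sin(a),np.cos(a)])
def rep(nm,u,v,z):
    p=ray(d,u,v,z)[:2];print(nm,p.round(4),"along",(p-sp)@ey,"across",(p-sp)@ex)
rep("dial",327,239.5,.104)
for v in(165,170,195,200,204): rep("post%d"%v,328,v,.142)
rep("tongueL",287,112,.018);rep("tongueR",366,112,.018)
rep("screwL",261,281,.018);rep("screwR",392,281,.018);rep("railT",326,121,.03)
print(proj(d,[*(sp+ey*.255),.142]),proj(d,[.5432,.1764,.25]))
z=d["z_map"]; print(z[160:212:4,328].round(3))
cv2.imwrite("pics/w1c.png",cv2.resize(d["frame"][100:300,230:420],None,fx=3,fy=3,interpolation=cv2.INTER_CUBIC))
E
```

```text
[[ 20  16  16  38 358]
 [ 32  37   1   1   1]
 [ 14  59   2   1   2]] [[26.70949721 34.23463687]
 [32.         37.        ]
 [14.5        59.        ]]
dial [0.5538 0.122 ] along 0.2012359460104082 across -0.0009159288802226971
post165 [0.5444 0.207 ] along 0.28671894661886466 across -0.0012935107526262375
post170 [0.5449 0.2028] along 0.2824739634993138 across -0.0012588698301348195
post195 [0.5474 0.181 ] along 0.26060871713404765 across -0.0010805517010678298
post200 [0.5479 0.1766] along 0.256103201835604 across -0.001043830259189553
post204 [0.5483 0.1729] along 0.2524659325619962 across -0.001014190728810074
tongueL [0.4918 0.2458] along 0.33090827930731254 across -0.049418590999006286
tongueR [0.5879 0.2562] along 0.3311021742810985 across 0.0471834591272968
screwL [0.4719 0.0071] along 0.09559816629397877 across -0.09454808095344815
screwR [0.6606 0.0279] along 0.09630227476176648 across 0.09536513196470141
railT [0.5403 0.2406] along 0.32055703179786166 across -0.0017950226607831269
[329.19206411 201.21986911] [322.78951331 262.67168484]
[0.317 0.318 0.298 0.277 0.257 0.243 0.238 0.238 0.239 0.241 0.242 0.245
 0.327]
```

View pics/w1c.png

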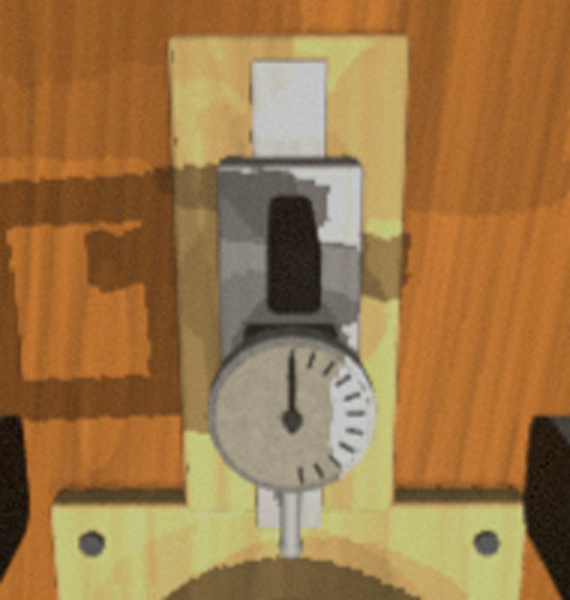

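```bash
python3 - <<'E'
from h import *
d=dict(np.load("w1.npz"))
sp=np.array([.576,-.078]);a=.106;ex=np.array([np.cos(a),np.sin(a)]);ey=np.array([-np.sin(a),np.cos(a)])
for nm,u,v,z in(("tipfront",326.7,285,.075),("blockrear",326,153.5,.058),("postfront",328,204.3,.142)):
    p=ray(d,u,v,z)[:2];print(nm,"along",(p-sp)@ey,"across",(p-sp)@ex)
p=sp+ey*.2635-ex*.001;e=observe()["eef_pos"];print(p,(p-e[:2])*100)
E
```

```text
tipfront along 0.12728337445481683 across -0.00029385343842219564
blockrear along 0.28552457850421264 across -0.001922753617707481
postfront along 0.25219194919625953 across -0.0010119582760526591
[0.54712689 0.18391524] [0.40915152 0.70206453]
```

```bash
python3 -m crank '[0.4,0.7,-2,0,0,0,0.6, 0.4,0.7,-5,0,0,0,0.6, 0.4,0.7,-8,0,0,0,0.6, 0.4,0.7,-11,0,0,0,0.6, 0.4,0.7,-13,0,0,0,0.6, 0.4,0.7,-13,0,0,0,0.6, 0.4,0.7,-13,0,0,0,0, 0.4,0.7,-13,0,0,0,0]' 60; python3 -m crank '[0,0,0,0,0,0,0, 0,0,0,0,0,0,0, 0,0,0,0,0,0,0, 0,0,0,0,0,0,0, 0,0,0,0,0,0,0, 0,0,0,0,0,0,0, 0,0,0,0,0,0,0, 0,0,0,0,0,0,0]'
```

```text
t: 2.15
eef_pos: [0.5488, 0.184, 0.1165]
tool_rot: [0.001, 0.668, 0.744, 0.001]
contact_force: [0.6, -0.3, -0.3]
gripper_width: 0.326
grasp_force: 0.0
t: 2.82
eef_pos: [0.5475, 0.1836, 0.1172]
tool_rot: [-0.0, 0.668, 0.744, 0.0]
contact_force: [-5.3, 2.5, 7.0]
gripper_width: 0.18
grasp_force: 61.1
```

```bash
python3 -m crank '[0.05,-0.5,0,0,0,0,0, 0.11,-1.0,0,0,0,0,0, 0.16,-1.5,0,0,0,0,0, 0.21,-2.0,0,0,0,0,0, 0.27,-2.5,0,0,0,0,0, 0.32,-3.0,0,0,0,0,0, 0.37,-3.5,0,0,0,0,0, 0.4,-3.8,0,0,0,0,0]'; python3 - <<'E'
from h import *
d=snapshot("wrist");cv2.imwrite("pics/w2.png",d["frame"]);np.savez("w2.npz",**d)
f=d["frame"];cv2.imwrite("pics/w2c.png",cv2.resize(f[150:350,200:440],None,fx=3,fy=3,interpolation=cv2.INTER_CUBIC))
E
```

```text
t: 3.48
eef_pos: [0.5515, 0.1476, 0.1172]
tool_rot: [-0.001, 0.668, 0.744, 0.002]
contact_force: [-4.8, 12.4, 5.7]
gripper_width: 0.18
grasp_force: 61.2
```

View pics/w2.png

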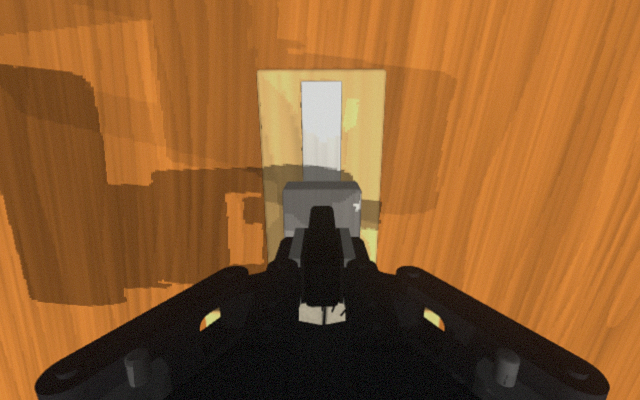

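The view shows the hand on the post at (322,255), which hides nearly all of the dial, so I'll finish the slide by position and then read the dial from above.

```bash
python3 -m crank '[0.03,-0.3,0,0,0,0,0, 0.06,-0.6,0,0,0,0,0, 0.08,-0.75,0,0,0,0,0, 0.08,-0.75,0,0,0,0,0, 0.08,-0.75,0,0,0,0,0, 0.08,-0.75,0,0,0,0,0, 0.08,-0.75,0,0,0,0,0, 0.08,-0.75,0,0,0,0,0]'
```

```text
t: 4.2
eef_pos: [0.5523, 0.1406, 0.1172]
tool_rot: [-0.001, 0.668, 0.744, 0.002]
contact_force: [-4.5, 10.8, 6.1]
gripper_width: 0.182
grasp_force: 61.2
```

```bash
python3 -m crank '[0.01,-0.1,0,0,0,0,0, 0.02,-0.2,0,0,0,0,0, 0.02,-0.2,0,0,0,0,0, 0.02,-0.2,0,0,0,0,0, 0.02,-0.2,0,0,0,0,0.6, 0.02,-0.2,0,0,0,0,0.6, 0.02,-0.2,0,0,0,0,0.6, 0.02,-0.2,0,0,0,0,0.6]';  python3 -m crank '[0,0,3,0,0,0,0.6, 0,0,6,0,0,0,0.6, 0,0,9,0,0,0,0.6, 0,0,12,0,0,0,0.6, 0,0,13,0,0,0,0.6, 0,0,13,0,0,0,0.6, 0,0,13,0,0,0,0.6, 0,0,13,0,0,0,0.6]'
python3 - <<'E'
from h import *
d=snapshot("wrist");cv2.imwrite("pics/w3.png",d["frame"]);np.savez("w3.npz",**d)
u,v=proj(d,[.576+.156*-.1058,-.078+.156*.9944,.104]).astype(int);print(u,v)
cv2.imwrite("pics/w3c.png",cv2.resize(d["frame"][v-70:v+80,u-100:u+100],None,fx=4,fy=4,interpolation=cv2.INTER_CUBIC))
E
```

```text
t: 4.87
eef_pos: [0.5542, 0.135, 0.1158]
tool_rot: [0.001, 0.668, 0.744, 0.001]
contact_force: [0.2, -0.0, 0.1]
gripper_width: 0.602
grasp_force: 0.0
t: 5.53
eef_pos: [0.5522, 0.1351, 0.2435]
tool_rot: [-0.001, 0.668, 0.744, -0.001]
contact_force: [0.1, 0.9, -0.8]
gripper_width: 0.597
grasp_force: 0.0
323 242
```

View pics/w3c.png

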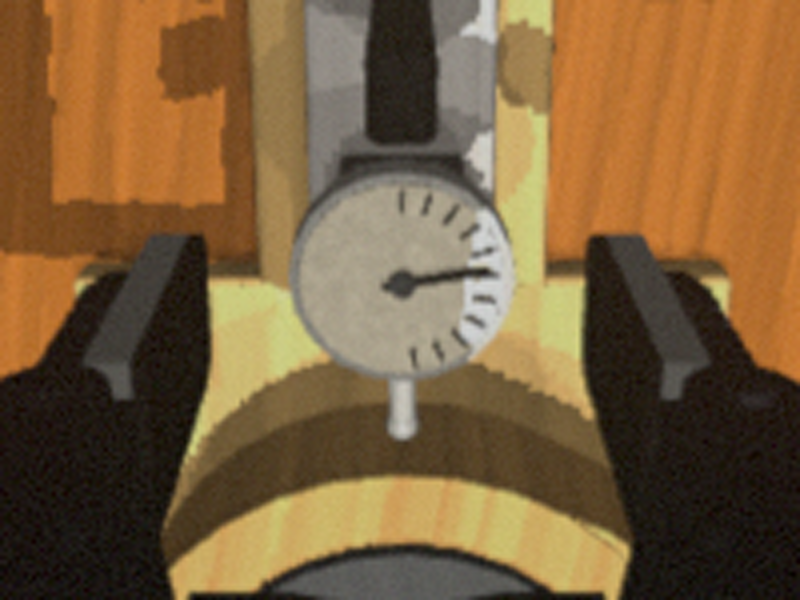

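The crop shows the needle from (401,283) to (495,269), about 81° clockwise: roughly 9.4 mm, more than asked. I'll quantify it and the blank's edge there.

```bash
python3 - <<'E'
from h import *
d=dict(np.load("w3.npz"))
sp=np.array([.576,-.078]);a=.106;ex=np.array([np.cos(a),np.sin(a)]);ey=np.array([-np.sin(a),np.cos(a)])
def loc(x,y,z):
    p=ray(d,223+x/4,172+y/4,z)[:2]-sp;return np.array([p@ex,p@ey])
n=loc(495,269,.104)-loc(401,283,.104);A=np.degrees(np.arctan2(n[0],n[1]));print("needle",A,A/8.6)
print("postfront",loc(402,143,.142),"dial",loc(401,283,.104))
for x,y in((200,577),(230,545),(260,520),(300,497),(350,481),(400,475),(450,481),(500,493),(550,510),(590,530),(625,545)):
    q=loc(x,y,.095);print(x,"ang",np.degrees(np.arctan2(-q[0],q[1])).round(1),"r",np.hypot(*q).round(4))
E
```

```text
needle 80.5645851077678 9.36797501253114
postfront [-0.00052413  0.20737212] dial [-0.00053429  0.15601241]
200 ang 46.1 r 0.0824
230 ang 36.3 r 0.0846
260 ang 28.2 r 0.087
300 ang 19.2 r 0.0894
350 ang 9.4 r 0.091
400 ang 0.4 r 0.0918
450 ang -8.7 r 0.091
500 ang -18.1 r 0.0905
550 ang -27.9 r 0.091
590 ang -36.5 r 0.0917
625 ang -43.4 r 0.0945
```

Press 9.4 mm, so the block has to come back 2.4 mm. I'll regrip and pull.

```bash
python3 -m crank '[-0.04,0.4,-3,0,0,0,0.6, -0.04,0.4,-6,0,0,0,0.6, -0.04,0.4,-9,0,0,0,0.6, -0.04,0.4,-12,0,0,0,0.6, -0.04,0.4,-12.8,0,0,0,0.6, -0.04,0.4,-12.8,0,0,0,0.6, -0.04,0.4,-12.8,0,0,0,0, -0.04,0.4,-12.8,0,0,0,0]' 60; python3 -m crank '[0,0,0,0,0,0,0, 0,0,0,0,0,0,0, 0,0,0,0,0,0,0, 0,0,0,0,0,0,0, -0.01,0.1,0,0,0,0,0, -0.02,0.2,0,0,0,0,0, -0.02,0.2,0,0,0,0,0, -0.02,0.2,0,0,0,0,0]'; python3 -m crank '[-0.01,0.1,0,0,0,0,0, -0.02,0.15,0,0,0,0,0, -0.03,0.25,0,0,0,0,0, -0.03,0.25,0,0,0,0,0, -0.03,0.25,0,0,0,0,0, -0.03,0.25,0,0,0,0,0, -0.03,0.25,0,0,0,0,0, -0.03,0.25,0,0,0,0,0]'
```

```text
t: 6.25
eef_pos: [0.5541, 0.1395, 0.1184]
tool_rot: [0.001, 0.668, 0.744, 0.001]
contact_force: [-0.2, -0.7, 0.4]
gripper_width: 0.332
grasp_force: 0.0
t: 6.92
eef_pos: [0.5524, 0.1397, 0.1189]
tool_rot: [0.001, 0.668, 0.744, -0.001]
contact_force: [-4.2, -7.0, 7.2]
gripper_width: 0.181
grasp_force: 61.2
t: 7.58
eef_pos: [0.5522, 0.1417, 0.119]
tool_rot: [0.001, 0.668, 0.744, -0.001]
contact_force: [-3.7, -9.2, 7.3]
gripper_width: 0.177
grasp_force: 61.2
```

```bash
cat >> h.py <<'E'
sp=np.array([.576,-.078]);a_=.106;ex=np.array([np.cos(a_),np.sin(a_)]);ey=np.array([-np.sin(a_),np.cos(a_)])
def dial(d,along,across=-.0005):
    """needle angle: darkest direction over 9-18 mm from dial centre"""
    g=d["frame"].max(2).astype(np.float32);c=sp+ey*along+ex*across;th=np.radians(np.arange(-20,200,1))
    pts=np.array([[proj(d,[*(c+r*(np.sin(t)*ex+np.cos(t)*ey)),.104]) for r in np.linspace(.009,.018,8)] for t in th],np.float32)
    s=cv2.remap(g,pts[...,0],pts[...,1],cv2.INTER_LINEAR).mean(1);w=np.clip(np.median(s)-s-25,0,None)
    i=np.argmax(w);k=slice(max(0,i-8),i+9);A=(np.degrees(th)[k]*w[k]).sum()/w[k].sum()
    return A,A/8.6
E
python3 -m crank '[0,0,0,0,0,0,0.6, 0,0,0,0,0,0,0.6, 0,0,0,0,0,0,0.6, 0,0,4,0,0,0,0.6, 0,0,8,0,0,0,0.6, 0,0,12.5,0,0,0,0.6, 0,0,12.5,0,0,0,0.6, 0,0,12.5,0,0,0,0.6]'
python3 - <<'E'
from h import *
print(dial(dict(np.load("w3.npz")),.156))
d=snapshot("wrist");np.savez("w4.npz",**d);cv2.imwrite("pics/w4.png",d["frame"])
for al in (.156,.158,.160): print(al,dial(d,al))
E
```

```text
t: 8.25
eef_pos: [0.555, 0.1445, 0.246]
tool_rot: [0.003, 0.668, 0.744, 0.003]
contact_force: [1.1, 0.2, -0.5]
gripper_width: 0.599
grasp_force: 0.0
(np.float64(77.93924315961785), np.float64(9.062702692978819))
0.156 (np.float64(48.138999684165626), np.float64(5.597558102809956))
0.158 (np.float64(55.62260629654096), np.float64(6.467744918202437))
0.16 (np.float64(63.09398506544733), np.float64(7.336509891331085))
```

```bash
cat >> h.py <<'E'
def needle(d,along,across=-.0005):
    g=d["frame"].max(2).astype(np.float32);c=sp+ey*along+ex*across;n=np.linspace(-.028,.028,113)
    P=np.array([[proj(d,[*(c+x*ex+y*ey),.104]) for x in n] for y in n[::-1]],np.float32)
    im=cv2.remap(g,P[...,0],P[...,1],cv2.INTER_LINEAR);X,Y=np.meshgrid(n,n[::-1])
    m=((im<75)&(np.hypot(X,Y)<.0195)).astype(np.uint8)
    _,l,st,ce=cv2.connectedComponentsWithStats(m);k=1+np.argmax(st[1:,4]);q=np.stack([X[l==k],Y[l==k]],1)
    hub=cv2.erode((l==k).astype(np.uint8),np.ones((5,5)));h=np.stack([X[hub>0],Y[hub>0]],1).mean(0) if hub.any() else q.mean(0)
    far=q[np.hypot(*(q-h).T)>.008]; v=far.mean(0)-h
    A=np.degrees(np.arctan2(v[0],v[1]))%360
    return A,A/8.6,h*1e3,len(q),im
E
python3 - <<'E'
from h import *
for f,al in(("w1",.2012),("w3",.156),("w4",.158),("w4",.1585)):
    r=needle(dict(np.load(f+".npz")),al);print(f,r[:4])
cv2.imwrite("pics/dial4.png",cv2.resize(r[4],None,fx=4,fy=4))
E
```

```text
w1 (np.float64(359.0557131162152), np.float64(41.75066431583898), array([-0.48387097,  0.19354839]), 192)
w3 (np.float64(80.23063591862741), np.float64(9.329143711468305), array([-0.03225806,  0.4516129 ]), 225)
w4 (np.float64(60.45177502100445), np.float64(7.029276165233076), array([-0.5483871 ,  0.93548387]), 194)
w4 (np.float64(60.51304791674925), np.float64(7.036400920552238), array([-0.5483871 ,  0.43548387]), 196)[ WARN:0@0.511] global loadsave.cpp:1063 imwrite_ Unsupported depth image for selected encoder is fallbacked to CV_8U.
```

View pics/dial4.png

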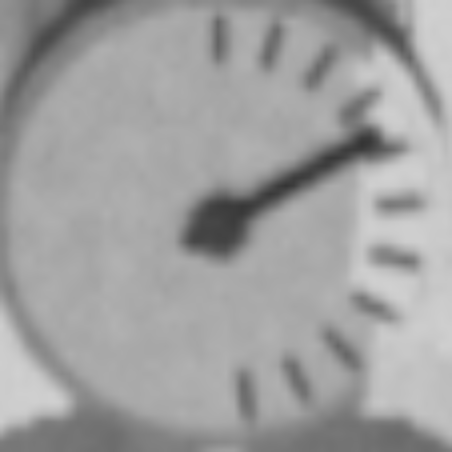

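The rectified dial shows the needle at 60.5°, between the 6 and 8 mm ticks: 7.03 mm pressed in. The slide is done. Next I'll look at the blank from above.

```bash
python3 -m crank '[1.3,-26.5,5.4,0,0,0,1, 1.3,-26.5,5.4,0,0,0,1, 1.3,-26.5,5.4,0,0,0,1, 1.3,-26.5,5.4,0,0,0,1, 1.3,-26.5,5.4,0,0,0,1, 1.3,-26.5,5.4,0,0,0,1, 1.3,-26.5,5.4,0,0,0,1, 1.3,-26.5,5.4,0,0,0,1]'
python3 - <<'E'
from h import *
d=snapshot("wrist");np.savez("w5.npz",**d);print(proj(d,[*sp,.107]))
# polar unwrap on z=.095 plane
th=np.radians(np.arange(0,360,.75));r=np.linspace(.04,.11,141)
P=np.array([[proj(d,[*(sp+q*(np.sin(-t)*ex+np.cos(t)*ey)),.095]) for t in th] for q in r[::-1]],np.float32)
u=cv2.remap(d["frame"],P[...,0],P[...,1],cv2.INTER_LINEAR)
f=d["frame"]
cv2.imwrite("pics/w5.png",np.vstack([cv2.resize(u,(640,190)),f[:300]]))
E
```

```text
t: 8.97
eef_pos: [0.5658, -0.1259, 0.295]
tool_rot: [0.0, 0.67, 0.742, -0.001]
contact_force: [0.5, 1.0, -0.0]
gripper_width: 0.998
grasp_force: 0.0
[335.90833063 137.22783067]
```

View pics/w5.png

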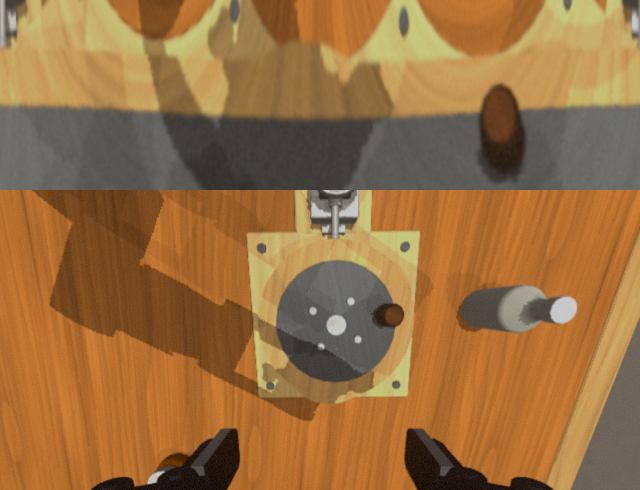

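The unwrapped strip shows the knob near 282° (x≈500) but the wood-on-wood edge is faint; the depth map will separate the blank (95 mm high) from the board.

```bash
python3 - <<'E'
from h import *
d=dict(np.load("w5.npz"));f=200/np.tan(np.radians(d["vfov"])/2)
v,u=np.mgrid[0:400,0:640];z=d["z_map"];b=np.stack([(u-d["cx"])/f,(v-d["cy"])/f,np.ones_like(z)],-1)*z[...,None]
W=(b-d["t"])@d["R"];x,y=W[...,0]-sp[0],W[...,1]-sp[1]
lx=x*ex[0]+y*ex[1];ly=x*ey[0]+y*ey[1];r=np.hypot(lx,ly);A=np.degrees(np.arctan2(-lx,ly))%360
h=W[...,2];k=(z>0)&(r<.115)
fp=k&(h>.097)&(h<.104)&(r<.08);print("plate c",lx[fp].mean(),ly[fp].mean(),np.median(h[fp]))
kn=k&(h>.138);print("knob top",lx[kn].mean(),ly[kn].mean(),np.degrees(np.arctan2(-lx[kn].mean(),ly[kn].mean()))%360,np.hypot(lx[kn].mean(),ly[kn].mean()),(sp+lx[kn].mean()*ex+ly[kn].mean()*ey))
m=k&(h>.08)&(h<.104)
for a in range(0,360,10):
    s=m&(np.abs((A-a+180)%360-180)<4); s2=m&(abs((A-a+180)%360-180)<5)
    # area-based radius in sector
    rr=np.sort(r[s])[-6:] if s.sum()>6 else [0]
    print(a,round(float(np.median(rr))*1e3,1),end="; ")
E
```

```text
plate c -0.0025346854335657402 0.004594178628773408 0.10105658507496809
knob top -0.015198348376837612 -0.034955819801947494 156.50120569362326 0.038116913980671976 [ 0.56458534 -0.11436763]
0 108.1; 10 91.3; 20 91.1; 30 90.9; 40 91.0; 50 90.9; 60 90.6; 70 90.2; 80 90.0; 90 89.6; 100 89.3; 110 89.0; 120 88.5; 130 88.3; 140 88.4; 150 92.0; 160 94.7; 170 95.8; 180 95.1; 190 92.0; 200 87.7; 210 87.8; 220 87.9; 230 88.2; 240 88.2; 250 88.4; 260 89.0; 270 89.3; 280 89.5; 290 90.2; 300 93.5; 310 94.5; 320 93.3; 330 90.9; 340 91.1; 350 91.3;
```

Depth profile is clear: high swell (+8 mm) peaks near 171° anticlockwise from the plunger, low (+4 mm) near 308°, so the plunger is on plain edge. Plan: turn 171° clockwise. Locate the knob.

```bash
cat >> h.py <<'E'
def cloud(d):
    f=200/np.tan(np.radians(d["vfov"])/2)
    v,u=np.mgrid[0:400,0:640];z=d["z_map"];b=np.stack([(u-d["cx"])/f,(v-d["cy"])/f,np.ones_like(z)],-1)*z[...,None]
    W=(b-d["t"])@d["R"];W[z<=0]=9;return W
C=np.array([.576,-.077])
def knob(d):
    W=cloud(d);r=np.hypot(W[...,0]-C[0],W[...,1]-C[1])
    m=((W[...,2]>.143)&(W[...,2]<.152)&(r<.075)&(r>.03)).astype(np.uint8)
    _,l,st,ce=cv2.connectedComponentsWithStats(m);k=1+np.argmax(st[1:,4])
    p=np.median(W[l==k],0);(cx,cy),R=cv2.minEnclosingCircle((W[l==k][:,:2]*1e4).astype(np.float32))
    c=np.array([cx,cy])/1e4;return c,R/10,st[k,4],np.degrees(np.arctan2(*(c-C)[::-1])),np.hypot(*(c-C)),p
E
python3 - <<'E'
from h import *
d=dict(np.load("w5.npz"));print(knob(d)); print(ray(d,395,124,.147), observe()["eef_pos"])
E
```

```text
(array([ 0.62774585, -0.05925508]), 10.558367919921874, np.int32(360), np.float64(18.928099931048322), np.float64(0.05470388655430169), array([ 0.62697738, -0.05907548,  0.14678906]))
[ 0.62882969 -0.05705985  0.147     ] [ 0.56504678 -0.12309907  0.29441266]
```

```bash
python3 -m crank '[3,3,-3,0,0,0,0.7, 6.1,6.2,-6,0,0,0,0.7, 6.1,6.2,-9,0,0,0,0.7, 6.1,6.2,-10,0,0,0,0.7, 6.1,6.2,-10,0,0,0,0.7, 6.1,6.2,-10,0,0,0,0.7, 6.1,6.2,-10,0,0,0,0.7, 6.1,6.2,-10,0,0,0,0.7]' 40
```

```text
t: 9.68
eef_pos: [0.6271, -0.0592, 0.1979]
tool_rot: [0.001, 0.668, 0.744, 0.001]
contact_force: [-0.1, 0.5, 0.5]
gripper_width: 0.703
grasp_force: 0.0
```

```bash
python3 -m crank '[0,0,-3,0,0,0,0.6, 0,0,-6,0,0,0,0.6, 0,0,-7.1,0,0,0,0.6, 0,0,-7.1,0,0,0,0, 0,0,-7.1,0,0,0,0, 0,0,-7.1,0,0,0,0, 0,0,-7.1,0,0,0,0, 0,0,-7.1,0,0,0,0]' 40
```

```text
t: 10.35
eef_pos: [0.6286, -0.0596, 0.1269]
tool_rot: [0.002, 0.668, 0.744, 0.001]
contact_force: [4.7, -0.3, -3.7]
gripper_width: 0.266
grasp_force: 41.6
```

```bash
python3 - <<'E'
import numpy as np
a=18.5
for n in range(3):
    A=np.radians(a-7*np.arange(9));p=5.5*np.stack([np.cos(A),np.sin(A)],1)
    print(a,(p[1:]-p[0]).round(2).tolist());a-=56
E
```

```text
18.5 [[0.17, -0.65], [0.27, -1.31], [0.28, -1.99], [0.21, -2.65], [0.06, -3.31], [-0.17, -3.94], [-0.48, -4.54], [-0.85, -5.09]]
-37.5 [[-0.44, -0.51], [-0.94, -0.96], [-1.49, -1.34], [-2.08, -1.66], [-2.71, -1.9], [-3.36, -2.06], [-4.03, -2.14], [-4.7, -2.14]]
-93.5 [[-0.67, 0.08], [-1.32, 0.24], [-1.95, 0.48], [-2.54, 0.8], [-3.09, 1.19], [-3.59, 1.63], [-4.03, 2.14], [-4.4, 2.7]]
```

```bash
python3 -m crank '[0.17,-0.65,0,0,0,0,0, 0.27,-1.31,0,0,0,0,0, 0.28,-1.99,0,0,0,0,0, 0.21,-2.65,0,0,0,0,0, 0.06,-3.31,0,0,0,0,0, -0.17,-3.94,0,0,0,0,0, -0.48,-4.54,0,0,0,0,0, -0.85,-5.09,0,0,0,0,0]'; python3 -m crank '[-0.44,-0.51,0,0,0,0,0, -0.94,-0.96,0,0,0,0,0, -1.49,-1.34,0,0,0,0,0, -2.08,-1.66,0,0,0,0,0, -2.71,-1.9,0,0,0,0,0, -3.36,-2.06,0,0,0,0,0, -4.03,-2.14,0,0,0,0,0, -4.7,-2.14,0,0,0,0,0]'
```

```text
t: 11.02
eef_pos: [0.6207, -0.109, 0.1269]
tool_rot: [0.002, 0.668, 0.744, 0.003]
contact_force: [5.7, 4.9, -1.6]
gripper_width: 0.263
grasp_force: 41.7
t: 11.68
eef_pos: [0.574, -0.1315, 0.1268]
tool_rot: [0.003, 0.669, 0.744, 0.002]
contact_force: [8.8, 4.0, -3.9]
gripper_width: 0.263
grasp_force: 41.6
```

```bash
python3 -m crank '[-0.67,0.08,0,0,0,0,0, -1.32,0.24,0,0,0,0,0, -1.95,0.48,0,0,0,0,0, -2.54,0.8,0,0,0,0,0, -3.09,1.19,0,0,0,0,0, -3.59,1.63,0,0,0,0,0, -4.03,2.14,0,0,0,0,0, -4.03,2.14,0,0,0,0,0]'; python3 -m crank '[0,0,0,0,0,0,0, 0,0,0,0,0,0,0.6, 0,0,0,0,0,0,0.6, 0,0,0,0,0,0,0.6, 0,0,4,0,0,0,1, 0,0,8,0,0,0,1, 0,4,12,0,0,0,1, 0,8,14,0,0,0,1]'
python3 -m crank '[0,4,2,0,0,0,1, 0,8,2,0,0,0,1, 0,8,2,0,0,0,1, 0,8,2,0,0,0,1, 0,8,2,0,0,0,1, 0,8,2,0,0,0,1, 0,8,2,0,0,0,1, 0,8,2,0,0,0,1]'
python3 - <<'E'
from h import *
d=snapshot("wrist");np.savez("w6.npz",**d);cv2.imwrite("pics/w6.png",d["frame"]);print(observe()["eef_pos"],proj(d,[*(sp+ey*.1585),.104]),proj(d,[*C,.1]))
r=needle(d,.1585);print(r[:4]);cv2.imwrite("pics/dial6.png",cv2.resize(r[4],None,fx=4,fy=4))
print(knob(d))
E
```

```text
t: 12.35
eef_pos: [0.5336, -0.1112, 0.1268]
tool_rot: [0.004, 0.668, 0.744, 0.001]
contact_force: [4.8, 0.2, -2.7]
gripper_width: 0.262
grasp_force: 41.8
t: 13.02
eef_pos: [0.5319, -0.0465, 0.2596]
tool_rot: [0.002, 0.67, 0.742, 0.001]
contact_force: [1.8, -0.0, 0.2]
gripper_width: 0.997
grasp_force: 0.0
t: 13.68
eef_pos: [0.5306, 0.0338, 0.2758]
tool_rot: [-0.0, 0.669, 0.743, -0.0]
contact_force: [-0.5, 0.6, 0.3]
gripper_width: 0.999
grasp_force: 0.0
[0.53068618 0.03389899 0.27589241] [353.78636036 142.47806701] [349.58222463 271.9008824 ]
(np.float64(nan), np.float64(nan), array([-3.5 ,  2.25]), 2)
(array([ 0.53306226, -0.10895472]), 10.17665786743164, np.int32(222), np.float64(-143.3429863807141), np.float64(0.053523399233802296), array([ 0.53280033, -0.10775187,  0.14657583]))h.py:27: RuntimeWarning: Mean of empty slice.
  far=q[np.hypot(*(q-h).T)>.008]; v=far.mean(0)-h
  ret = um.true_divide(
[ WARN:0@0.465] global loadsave.cpp:1063 imwrite_ Unsupported depth image for selected encoder is fallbacked to CV_8U.
```

```bash
sed -i 's/(im<75)/(im<0.6*np.median(im))/' h.py; python3 - <<'E'
from h import *
for f in("w4","w6"):
  for al in (.1585,.1565,.1605):
    r=needle(dict(np.load(f+".npz")),al);print(f,r[:4])
    if al==.1585: im=r[4]; print(np.median(im))
cv2.imwrite("pics/dial6.png",cv2.resize(im,None,fx=4,fy=4).astype(np.uint8))
E
```

```text
w4 (np.float64(60.11905253280983), np.float64(6.990587503815097), array([-0.76760563,  0.24647887]), 325)
167.67578
w4 (np.float64(60.06061528134129), np.float64(6.983792474574569), array([-0.76760563,  2.24647887]), 314)
w4 (np.float64(60.18176612420169), np.float64(6.997879781883918), array([-0.76760563, -1.75352113]), 337)
w6 (np.float64(117.35595643353082), np.float64(13.646041445759398), array([-0.34259259,  1.12037037]), 271)
198.63477
w6 (np.float64(117.34785812746539), np.float64(13.645099782263417), array([-0.34259259,  3.12037037]), 277)
w6 (np.float64(117.29410406094347), np.float64(13.638849309412032), array([-0.34259259, -0.87962963]), 265)
```

View pics/dial6.png

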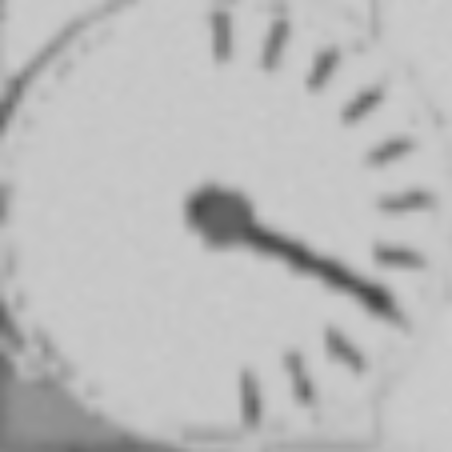

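Needle at 117.4° (the rectified dial agrees, between the 12 and 14 mm ticks): 13.65 mm, on the leading flank about 7° before the peak. Regrip, go 14° further and read the other flank.

```bash
python3 -m crank '[0,-4,-1,0,0,0,0.7, 0,-8,-2,0,0,0,0.7, 0,-12,-5,0,0,0,0.7, 0,-16,-6,0,0,0,0.7, 0,-16,-9,0,0,0,0.7, 0,-16,-12,0,0,0,0.7, 0,-16,-15,0,0,0,0.6, 0,-16,-16,0,0,0,0.6]' 40; python3 -m crank '[0,0,0,0,0,0,0, 0,0,0,0,0,0,0, 0,0,0,0,0,0,0, 0,0,0,0,0,0,0, 0,0,0,0,0,0,0, -0.19,0.28,0,0,0,0,0, -0.37,0.57,0,0,0,0,0, -0.7,1.2,0,0,0,0,0]'
python3 - <<'E'
import numpy as np
A=np.radians(-142.5-np.array([0,4,8,12,14,15]));p=5.5*np.stack([np.cos(A),np.sin(A)],1);print((p-p[0]).round(2).tolist())
E
```

```text
t: 14.4
eef_pos: [0.528, -0.1252, 0.1124]
tool_rot: [-0.004, 0.669, 0.743, -0.001]
contact_force: [-0.2, 0.9, -0.5]
gripper_width: 0.596
grasp_force: 0.0
t: 15.07
eef_pos: [0.5291, -0.1174, 0.1175]
tool_rot: [0.007, 0.668, 0.744, 0.001]
contact_force: [7.5, -9.2, -11.4]
gripper_width: 0.241
grasp_force: 38.3
[[0.0, 0.0], [-0.22, 0.31], [-0.42, 0.64], [-0.6, 0.98], [-0.68, 1.16], [-0.72, 1.24]]
```

The lift rows had been clipped, so the regrip came in ~15 mm low and off. Release, rise and look again.

```bash
python3 -m crank '[0,0,0,0,0,0,0.6, 0,0,0,0,0,0,0.6, 0,0,0,0,0,0,0.6, 0,0,3,0,0,0,0.7, 0,0,6,0,0,0,0.7, 0,0,9,0,0,0,1, 0,3,12,0,0,0,1, 0,6,14,0,0,0,1]'; python3 -m crank '[0,4,1,0,0,0,1, 0,8,2,0,0,0,1, 0,9,2,0,0,0,1, 0,9,2,0,0,0,1, 0,9,2,0,0,0,1, 0,9,2,0,0,0,1, 0,9,2,0,0,0,1, 0,9,2,0,0,0,1]'
cat > look.py <<'E'
from h import *
import sys
d=snapshot("wrist");np.savez(sys.argv[1]+".npz",**d)
print("needle",needle(d,.1585)[:4]);k=knob(d);print("knob",k[0],k[2:5])
e=observe()["eef_pos"];print("eef",e,"to knob cm",(k[0]-e[:2])*100,(.127-e[2])*100)
E
python3 look.py w7
```

```text
t: 15.73
eef_pos: [0.5247, -0.0536, 0.2598]
tool_rot: [0.002, 0.669, 0.743, 0.001]
contact_force: [0.2, 0.5, 0.2]
gripper_width: 1.002
grasp_force: 0.0
t: 16.4
eef_pos: [0.5236, 0.0357, 0.2758]
tool_rot: [-0.0, 0.669, 0.743, -0.0]
contact_force: [0.6, -0.1, -1.0]
gripper_width: 0.996
grasp_force: 0.0
needle (np.float64(124.92462900381142), np.float64(14.52611965160598), array([-0.41666667,  1.25925926]), 267)
knob [ 0.52490693 -0.09611333] (np.int32(243), np.float64(-159.4897534060155), np.float64(0.05455108451230672))
eef [0.52365237 0.03583059 0.27581908] to knob cm [  0.12545606 -13.19439201] -14.88190800547437
```

Knob turned 16.1°; reading 14.53 mm now on the trailing flank. From the two drops (1.38 and 0.50 mm) the peak lies about 6° back, at knob angle ≈ -153.4°. Regrip carefully.

```bash
python3 -m crank '[0.12,-3.5,0,0,0,0,0.7, 0.12,-7,0,0,0,0,0.7, 0.12,-10.5,-1,0,0,0,0.7, 0.12,-13.2,-3,0,0,0,0.7, 0.12,-13.2,-6,0,0,0,0.7, 0.12,-13.2,-8,0,0,0,0.7, 0.12,-13.2,-8,0,0,0,0.6, 0.12,-13.2,-8,0,0,0,0.6]' 40
```

```text
t: 17.12
eef_pos: [0.5241, -0.0954, 0.1954]
tool_rot: [-0.001, 0.669, 0.743, -0.001]
contact_force: [0.3, 0.8, 0.0]
gripper_width: 0.601
grasp_force: 0.0
```

```bash
python3 -m crank '[0.05,-0.05,-3,0,0,0,0.6, 0.05,-0.05,-5.5,0,0,0,0.6, 0.05,-0.05,-6.8,0,0,0,0.6, 0.05,-0.05,-6.8,0,0,0,0, 0.05,-0.05,-6.8,0,0,0,0, 0.05,-0.05,-6.8,0,0,0,0, 0.05,-0.05,-6.8,0,0,0,0, 0.05,-0.05,-6.8,0,0,0,0]' 40;python3 -m crank '[0.06,-0.15,0,0,0,0,0, 0.12,-0.3,0,0,0,0,0, 0.18,-0.42,0,0,0,0,0, 0.23,-0.54,0,0,0,0,0, 0.23,-0.54,0,0,0,0,0, 0.23,-0.54,0,0,0,0,0, 0.23,-0.54,0,0,0,0,0, 0.23,-0.54,0,0,0,0,0]'
```

```text
t: 17.78
eef_pos: [0.5254, -0.0956, 0.1298]
tool_rot: [0.001, 0.668, 0.744, -0.0]
contact_force: [-3.6, -0.2, 4.2]
gripper_width: 0.265
grasp_force: 40.1
t: 18.45
eef_pos: [0.5265, -0.0982, 0.1297]
tool_rot: [-0.002, 0.669, 0.744, 0.001]
contact_force: [-4.9, 7.5, 9.8]
gripper_width: 0.265
grasp_force: 40.6
```

```bash
python3 -m crank '[0.05,-0.1,0,0,0,0,0, 0.1,-0.2,0,0,0,0,0, 0.13,-0.28,0,0,0,0,0, 0.13,-0.28,0,0,0,0,0, 0.13,-0.28,0,0,0,0,0, 0.13,-0.28,0,0,0,0,0, 0.13,-0.28,0,0,0,0,0, 0.13,-0.28,0,0,0,0,0]'; python3 -m crank '[0,0,0,0,0,0,0.6, 0,0,0,0,0,0,0.6, 0,0,0,0,0,0,0.6, 0,0,3,0,0,0,0.7, 0,0,6,0,0,0,0.7, 0,0,9,0,0,0,1, 0,3,12,0,0,0,1, 0,6,14,0,0,0,1]'; python3 -m crank '[-0.3,3.5,1,0,0,0,1, -0.3,6.5,1,0,0,0,1, -0.3,7.5,1,0,0,0,1, -0.3,7.5,1,0,0,0,1, -0.3,7.5,1,0,0,0,1, -0.3,7.5,1,0,0,0,1, -0.3,7.5,1,0,0,0,1, -0.3,7.5,1,0,0,0,1]'; python3 look.py w8
```

```text
t: 19.12
eef_pos: [0.5277, -0.1009, 0.1297]
tool_rot: [-0.002, 0.669, 0.744, 0.001]
contact_force: [-4.3, 7.9, 9.2]
gripper_width: 0.263
grasp_force: 40.6
t: 19.78
eef_pos: [0.5311, -0.045, 0.2715]
tool_rot: [0.003, 0.67, 0.743, 0.001]
contact_force: [0.9, 0.8, 0.6]
gripper_width: 0.999
grasp_force: 0.0
t: 20.45
eef_pos: [0.5262, 0.03, 0.2779]
tool_rot: [-0.0, 0.669, 0.743, -0.0]
contact_force: [-0.4, 0.7, -0.2]
gripper_width: 0.998
grasp_force: 0.0
needle (np.float64(127.564593728329), np.float64(14.833092293991745), array([-0.35,  1.  ]), 277)
knob [ 0.52674443 -0.10006266] (np.int32(243), np.float64(-154.9098533262183), np.float64(0.05438747401234431))
eef [0.52614071 0.03021257 0.27795667] to knob cm [  0.06037227 -13.02752298] -15.095667267086144
```

Readings so far put the peak near knob angle -154°, now at -154.9° (14.83 mm). One more flank reading about 5° further round will pin it down.

```bash
python3 -m crank '[0.1,-3.5,0,0,0,0,0.7, 0.1,-7,0,0,0,0,0.7, 0.1,-10.5,-1,0,0,0,0.7, 0.1,-13.1,-3,0,0,0,0.7, 0.1,-13.1,-6,0,0,0,0.7, 0.1,-13.1,-8,0,0,0,0.7, 0.1,-13.1,-8,0,0,0,0.6, 0.1,-13.1,-8,0,0,0,0.6]' 40; python3 -m crank '[0,0,-3,0,0,0,0.6, 0,0,-5.5,0,0,0,0.6, 0,0,-6.8,0,0,0,0.6, 0,0,-6.8,0,0,0,0, 0,0,-6.8,0,0,0,0, 0,0,-6.8,0,0,0,0, 0,0,-6.8,0,0,0,0, 0,0,-6.8,0,0,0,0]' 40
```

```text
t: 21.17
eef_pos: [0.5263, -0.1, 0.1975]
tool_rot: [-0.001, 0.669, 0.744, -0.0]
contact_force: [2.0, 0.1, 0.0]
gripper_width: 0.6
grasp_force: 0.0
t: 21.83
eef_pos: [0.5276, -0.0998, 0.1319]
tool_rot: [0.001, 0.668, 0.744, 0.0]
contact_force: [-3.1, -0.6, 3.6]
gripper_width: 0.259
grasp_force: 40.1
```

```bash
python3 -m crank '[0.09,-0.18,0,0,0,0,0, 0.18,-0.36,0,0,0,0,0, 0.27,-0.54,0,0,0,0,0, 0.36,-0.72,0,0,0,0,0, 0.36,-0.72,0,0,0,0,0, 0.36,-0.72,0,0,0,0,0, 0.36,-0.72,0,0,0,0,0, 0.36,-0.72,0,0,0,0,0]'
```

```text
t: 22.5
eef_pos: [0.5304, -0.105, 0.1318]
tool_rot: [-0.001, 0.669, 0.744, 0.001]
contact_force: [-2.5, 6.3, 8.4]
gripper_width: 0.263
grasp_force: 40.4
```

```bash
python3 -m crank '[0,0,0,0,0,0,0.6, 0,0,0,0,0,0,0.6, 0,0,0,0,0,0,0.6, 0,0,3,0,0,0,0.7, 0,0,6,0,0,0,0.7, 0,0,9,0,0,0,1, 0,3,12,0,0,0,1, 0,6,14,0,0,0,1]'; python3 -m crank '[-0.3,3.5,1,0,0,0,1, -0.5,7,1,0,0,0,1, -0.5,8,1,0,0,0,1, -0.5,8,1,0,0,0,1, -0.5,8,1,0,0,0,1, -0.5,8,1,0,0,0,1, -0.5,8,1,0,0,0,1, -0.5,8,1,0,0,0,1]'; python3 look.py w9
```

```text
t: 23.17
eef_pos: [0.5324, -0.0482, 0.2732]
tool_rot: [0.002, 0.67, 0.743, 0.001]
contact_force: [0.4, -0.5, 0.5]
gripper_width: 0.998
grasp_force: 0.0
t: 23.83
eef_pos: [0.5258, 0.0318, 0.2799]
tool_rot: [-0.0, 0.669, 0.743, -0.0]
contact_force: [-0.3, 0.4, -1.5]
gripper_width: 0.997
grasp_force: 0.0
needle (np.float64(125.2238898729544), np.float64(14.560917427087722), array([-0.61320755,  1.40566038]), 278)
knob [ 0.52966382 -0.10550018] (np.int32(240), np.float64(-148.4054058013769), np.float64(0.05439946843562198))
eef [0.52576939 0.03199939 0.27996783] to knob cm [  0.38944261 -13.74995694] -15.296783407442998
```

Flanks match: 14.56 mm at -148.4° and 14.53 mm at -159.5°, so the peak is at -153.9°. Turn back 5.5° clockwise.

```bash
python3 -m crank '[0.2,-3.5,0,0,0,0,0.7, 0.4,-7,0,0,0,0,0.7, 0.4,-10.5,-1,0,0,0,0.7, 0.4,-13.75,-3,0,0,0,0.7, 0.4,-13.75,-6,0,0,0,0.7, 0.4,-13.75,-8,0,0,0,0.7, 0.4,-13.75,-8.3,0,0,0,0.6, 0.4,-13.75,-8.3,0,0,0,0.6]' 40; python3 -m crank '[0,0,-3,0,0,0,0.6, 0,0,-5.5,0,0,0,0.6, 0,0,-6.8,0,0,0,0.6, 0,0,-6.8,0,0,0,0, 0,0,-6.8,0,0,0,0, 0,0,-6.8,0,0,0,0, 0,0,-6.8,0,0,0,0, 0,0,-6.8,0,0,0,0]' 40
```

```text
t: 24.55
eef_pos: [0.5286, -0.1047, 0.196]
tool_rot: [-0.002, 0.669, 0.743, -0.001]
contact_force: [-0.6, 0.7, -0.5]
gripper_width: 0.604
grasp_force: 0.0
t: 25.22
eef_pos: [0.5303, -0.1045, 0.1308]
tool_rot: [0.001, 0.668, 0.744, 0.0]
contact_force: [-1.7, 0.2, 1.8]
gripper_width: 0.266
grasp_force: 40.0
```

```bash
python3 -m crank '[-0.09,0.16,0,0,0,0,0, -0.17,0.32,0,0,0,0,0, -0.25,0.48,0,0,0,0,0, -0.34,0.62,0,0,0,0,0, -0.34,0.62,0,0,0,0,0, -0.34,0.62,0,0,0,0,0, -0.34,0.62,0,0,0,0,0, -0.34,0.62,0,0,0,0,0]'
```

```text
t: 25.88
eef_pos: [0.5286, -0.1016, 0.1308]
tool_rot: [0.004, 0.668, 0.744, -0.0]
contact_force: [0.4, -8.4, 0.4]
gripper_width: 0.265
grasp_force: 39.9
```

```bash
python3 -m crank '[-0.04,0.08,0,0,0,0,0, -0.09,0.17,0,0,0,0,0, -0.09,0.17,0,0,0,0,0, -0.09,0.17,0,0,0,0,0, -0.09,0.17,0,0,0,0,0, -0.09,0.17,0,0,0,0,0, -0.09,0.17,0,0,0,0,0, -0.09,0.17,0,0,0,0,0]'; python3 -m crank '[0,0,0,0,0,0,0.6, 0,0,0,0,0,0,0.6, 0,0,0,0,0,0,0.6, 0,0,3,0,0,0,0.7, 0,0,6,0,0,0,0.7, 0,0,9,0,0,0,1, 0,3,12,0,0,0,1, 0,6,14,0,0,0,1]'; python3 -m crank '[-0.3,3.5,1,0,0,0,1, -0.3,7,1,0,0,0,1, -0.3,7.5,1,0,0,0,1, -0.3,7.5,1,0,0,0,1, -0.3,7.5,1,0,0,0,1, -0.3,7.5,1,0,0,0,1, -0.3,7.5,1,0,0,0,1, -0.3,7.5,1,0,0,0,1]'; python3 look.py w10
```

```text
t: 26.55
eef_pos: [0.5278, -0.1001, 0.1308]
tool_rot: [0.005, 0.668, 0.744, -0.001]
contact_force: [-0.1, -9.8, 0.6]
gripper_width: 0.26
grasp_force: 39.9
t: 27.22
eef_pos: [0.5264, -0.0366, 0.2721]
tool_rot: [0.002, 0.669, 0.743, 0.001]
contact_force: [0.2, 0.5, -0.0]
gripper_width: 0.999
grasp_force: 0.0
t: 27.88
eef_pos: [0.5224, 0.0375, 0.2789]
tool_rot: [-0.0, 0.669, 0.743, -0.0]
contact_force: [-0.1, -0.6, -0.5]
gripper_width: 0.997
grasp_force: 0.0
needle (np.float64(127.47627956542733), np.float64(14.82282320528225), array([-0.63636364,  1.04545455]), 276)
knob [ 0.52727725 -0.10142405] (np.int32(241), np.float64(-153.37602062394572), np.float64(0.05450175099631577))
eef [0.52238644 0.03754332 0.27899702] to knob cm [  0.48908061 -13.8967366 ] -15.199701519761637
```

Knob at -153.4°, within about 0.5° of the peak, at 14.82 mm pressed in, and the hand is clear. Handing in.

```bash
python3 -c "
from rig import *
print(finish_job())"
```

```text
the job is handed in; nothing more can be done
None
```

The job is handed in: I slid the indicator in to about 7.0 mm and left the blank at rest with the high swell's peak within about 0.5° of the plunger (14.8 mm pressed in, stop at 20 mm), hand clear, about 28 s used; one regrip came in about 15 mm low and off-centre, pressing with about 11 N, and I redid it.

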